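Slide a hard drive under the eraser bridge and start the erase

ROBOT

A 6-joint arm with a two-finger parallel gripper is mounted at the origin on a cart in front of the work surface, level with it; the furniture and walls round the work are solid. World frame = base frame: x ahead of the robot, y to its left, z up, the work surface at z = 0. Lengths are in m, angles in rad, forces in N, time in s.
With the tool pointing down it reaches from about 0.275 to 0.85 m from the base axis. Payload 5.2 kg.
Tool frame: the origin (TCP) lies midway between the tips of the shut fingers; the grasp point (between the pads) lies 19 mm behind it; z points along the fingers, x is the direction in which the jaws open and shut, and the axes are right-handed (so a half turn about z gives the same grasp; the last joint's range is limited). The gripper opens to 85 mm and grips with 20 to 120 N. Pads are 22 mm wide; open, the fingers measure 114 mm over their backs; the gripper's body (76 mm by 85 mm) begins 54 mm behind the grasp point. The pads swing forward as they close: fully open they stand 13 mm farther back than shut.
Start: joints at [-1.491, 0.259, 1.535, -0, 1.348, -0.203], TCP at [0.153, -0.528, 0.231] pointing down, gripper open.
Joint ranges: [-3.14, 3.14], [-0.91, 2.08], [0.19, 2.58], [-1.22, 4.36], [0.22, 2.71], [-3.12, 3.12]. Speed limits (rad/s): [2.57, 2.57, 3.14, 3.14, 3.14, 3.14].

INTERFACE

Orientations are given as a rotation vector (axis times angle).
In Python, from cell import telemetry, imaging, job gives the robot as it stands.
- The arm moves only by the tool apply_moves, never from a script. Its arguments are lists of equal length, an entry for each row: "jaw": the closure, from 0 (fully open) to 1 (shut); "delta_pos": the shift along the tool's x, y, z in mm, a list of three; "turn": the turn, a rotation vector about the tool's x, y, z in rad, a list of three. In form: {"jaw": [jaw, ...], "delta_pos": [[tx, ty, tz], ...], "turn": [[rx, ry, rz], ...]}. A call has 1 to 8 rows; each row is the pose to reach, as a shift and turn from the pose measured when the call began, along the tool's axes at that moment; what a row does not reach only later rows make up. A row lasts 1/8 s, in which the tool goes at most 62.5 mm and 10.7 degrees, less where a joint would pass 70% of its speed; a pose out of reach is approached as far as the arm can. A call with a gripper value outside its range is refused whole. The fingers move at their own pace and stop on an object; "grip_force" is the grip in N (left out, the last holds). Time passes only in rows, so rows that repeat a pose let the fingers close. It gives the time, the measured TCP pose, the force and the opening at its end, in the units of the state.
- telemetry.read_state(): the state, without advancing time (a new reading comes with each control period).
- imaging.capture(name): name is "side" or "top"; returns (picture, depth): 480x640x3 uint8, red, green, blue; 480x640 float32, m along the optical axis (not along the pixel's ray), 0 where there is no reading.
- imaging.camera_info(name): a dict with "fx", "fy", "cx", "cy" (pixels), "k1" (the pictures are not rectified: a ray, as slopes to the right and down, at radius r is drawn at 1 + k1 r^2 times it, then the intrinsics apply), "cam_to_world" (4x4, takes a point from camera to world coordinates). Camera axes: x right, y down, z forward; pixel columns grow to the right and rows downward; lengths in m; the calibration is good to about 2 mm. A picture is of the moment at which its call begins. camera_info takes no time and is no camera call.
- job.sign_off(): hands the job in, once; it reports no verdict.
Trained networks look in the newest picture that a camera, given by its name, has taken for a name from the list of things; names that differ only in an ending like _2 or _b are one class to them, and where a whole thing is asked for, a point or a joint stands for the part that bears it (a point fixed in the world has none). Each returns a list of dicts, best first, with "confidence" (0 to 1); they miss things now and then, are a little off and sometimes report something else, mostly with a low value. They report only what shows in the picture. A call takes as long as a camera call. They do not tell look-alikes from the thing itself.
- imaging.masks_of(query, camera): "pixels" (480x640 bool, what is visible of it).
- imaging.place_of(query, camera): "location" ([x, y, z] in m, in the coordinates of the camera as it stood for that picture, good to about 4 mm: a listed point, or the origin of a listed thing).
The state is a dict: "t": time; "joint_pos": joint angles; "qvel": joint speeds; "joint_efforts": joint torques, N m; "position": TCP position; "tool_rot": TCP orientation; "force": force on the tool from outside, world axes, zero at the start; "moment": the same for the moment, N m; "finger_gap": finger opening in m.
Only numpy, scipy, OpenCV 4.12 (cv2) and the standard library are available. Lean on these libraries where they do the work, as an engineer would, in place of code of your own. Each camera call takes 0.05 s, during which the arm holds its last target.

TASK

Without picking it up, push the loose hard drive that lies near the blue eraser's mouth flat along the bench, short end first, through the flared mouth and under the low bridge of the eraser until it rests fully home against the end stop, then press the eraser's red start button fully down and let go. Only push and press: keep the drive flat on the bench and never squeeze or ram it hard, do not press the button before the drive is home, and leave the battery pack, the cooling fan and the screw dish where they are.

Things in the scene. Friction and masses are not known exactly. Their poses are not given: they have to be found in the camera images.
- drive: the loose 2.5 inch hard drive, a flat silver box 70 x 100 x 11 mm, about 0.1 kg; origin at the centre of its underside, x along its 70 mm side, y along its 100 mm side, z up. It starts before the eraser's mouth, 35 to 75 mm to the eraser's -y side of the lane, long side within 20 degrees of the lane. Either end may lead.
- eraser: the blue drive eraser, fixed to the bench. Origin on the bench under the middle of its bridge, on the lane's centre line: the centre of a drive that is fully home lies here, with 25 mm of its tail still showing before the bridge. x along the lane from the mouth (-x) to the end stop (+x), z up. The lane's floor is the bench itself.
- bridge_under (a point): centre of the underside of the blue bridge beam with a yellow strip, 15.5 mm above the bench; the beam spans x -25 to +25 mm and y -55 to +55 mm of the eraser, its top is 40 mm above the bench
- mouth (a point): on the bench, on the lane's centre line at the outer end of the flared mouth (eraser x = -77 mm), where the aluminium guides are about 110 mm apart; from x = -45 mm to the stop they run parallel, inner faces 78 mm apart (y = +-39 mm), 14 mm high
- stop_face (a point): middle of the end stop's face at bench height (eraser x = +50 mm); the stop is an aluminium bar 18 mm high across the lane
- start_button_top (a point): centre of the top face of the red round push button (26 mm across) on the eraser's blue control pod (22 mm high, eraser x -35 to +35, y +55 to +119 mm); pressed straight down it moves 6 mm against a spring (4 N at full travel) and springs back when let go
- start_button (a joint): travel of the start button: 0 m released, 0.006 m fully pressed; it counts as pressed beyond 0.004
- battery: bystander: black battery pack 46 x 130 x 19 mm, loose, beyond the end stop; origin at the centre of its underside
- fan: bystander: black cooling fan with a short lead, 65 x 96 x 11 mm, loose, before the mouth on the control pod's side; origin at the centre of its underside
- dish: bystander: round metal screw dish, 77 mm across, 15 mm high, loose, beside the eraser opposite the control pod; origin at the centre of its underside
Mind the look-alikes: they are no part of the job. There is more than one size of the eraser; the job needs the larger.

How it is judged:
On the way, in this order (a step that is already met when the one before it is completed fails the run):
1. the drive lies flat under the bridge, fully home against the end stop (x of drive in the frame of eraser between -0.004 and 0.004 m and y of drive in the frame of eraser between -0.007 and 0.007 m and angle between the y axis of drive and the x axis of eraser, either way round below 0.12 rad and height (world z) of drive below 0.003 m), for 0.2 s.
2. the start button is pressed down with the drive still home (all of step 1 and value of joint start_button above 0.004 m), for 0.05 s.
At the end, for the whole second after the job is handed in: The drive lies still and flat on the bench under the bridge, its centre within 4 mm of fully home along the lane and 7 mm across it, its long side within 0.12 rad of the lane, and the start button has been pressed and has sprung back (all of step 1 and value of joint start_button below 0.0015 m and linear speed of drive below 0.01 m/s); the robot touches nothing.
It fails at once if the drive is lifted off the bench (its underside's centre more than 6 mm up) (height (world z) of drive above 0.006 m).
It fails at once if the drive is tipped by more than 0.1 rad (angle between drive's own z axis and vertical above 0.1 rad).
It fails at once if the drive is squeezed or rammed with more than 35 N (contact force between the fingers and drive above 35 N).
It fails at once if the start button is pressed before the drive is home (value of joint start_button above 0.003 m and not (x of drive in the frame of eraser between -0.004 and 0.004 m and y of drive in the frame of eraser between -0.007 and 0.007 m and angle between the y axis of drive and the x axis of eraser, either way round below 0.12 rad and height (world z) of drive below 0.003 m)).
It fails at once if the battery pack, the fan or the screw dish is moved by more than 15 mm (distance of any of battery, fan, dish from where it was at the start of the episode above 0.015 m).
It also fails if it takes over 58 s, if anything falls off the work surface, if the arm or the gripper's body presses on something with over 40 N, if the wrist force passes 120 N, or if a joint passes its speed limit or range.

## Working session

There is one attempt and no reset: what is moved stays moved. The work goes in short steps, Python scripts to look and compute and a tool call to move; the robot and the scene stay as the last step left them, time stands still between calls to the robot, and variables do not carry over. Pictures are saved under pics/ and viewed, and the job is handed in when it is done.

Besides the shell and the picture viewer there is one more tool, called after ">>>" by a JSON object that holds its "method" and its "body". apply_moves: Moves the arm, as the interface text tells. Its arguments: {"type":"object","properties":{"jaw":{"type":"array"},"delta_pos":{"type":"array"},"turn":{"type":"array"},"grip_force":{"type":"number"}},"required":["jaw","delta_pos","turn"]}

```bash
ls; mkdir -p pics; python3 - <<'E'
from cell import telemetry, imaging, job
import cv2, numpy as np
print(telemetry.read_state())
for n in ("top","side"):
    p,d=imaging.capture(n)
    cv2.imwrite(f"pics/{n}0.png",p[:,:,::-1])
    i=imaging.camera_info(n); print(n,i)
E
```

```text
pics
{'t': 0.0, 'joint_pos': array([-1.49078118e+00,  2.59368444e-01,  1.53608032e+00, -1.42512732e-05,
        1.34801316e+00, -2.02792125e-01]), 'qvel': array([-1.08187551e-05,  2.43247328e-04, -4.13068010e-04, -3.72642674e-04,
       -1.26824424e-04,  1.07847954e-03]), 'joint_efforts': array([ 2.79188125e-04, -4.46028364e+01, -2.90573233e+01, -2.69546344e-04,
        1.20055964e-02,  3.32495887e-06]), 'position': array([ 0.15345742, -0.52760502,  0.23046212]), 'tool_rot': array([-2.51123371e+00,  1.88535587e+00,  1.96043364e-03]), 'force': array([-0.43043198, -0.95930032,  0.95159449]), 'moment': array([-0.0507564 , -0.04635125,  0.0120434 ]), 'finger_gap': 0.08559149007495916}
top {'fx': 480.56720151273583, 'fy': 480.56720151273583, 'cx': 316.7688103064168, 'cy': 238.25909315966544, 'k1': 0.014221849507343082, 'cam_to_world': array([[ 0.00951087, -0.99327945,  0.11534938,  0.45925068],
       [-0.99944106, -0.00574541,  0.03293264,  0.0370669 ],
       [-0.03204858, -0.11559812, -0.99277891,  0.88464385],
       [ 0.        ,  0.        ,  0.        ,  1.        ]])}
side {'fx': 482.20891100825327, 'fy': 482.20891100825327, 'cx': 321.41972288372466, 'cy': 242.03564325982398, 'k1': -0.12746509631971115, 'cam_to_world': array([[ 0.99779276, -0.05042385,  0.04320928,  0.52581204],
       [-0.064258  , -0.56905062,  0.81978796, -0.64600865],
       [-0.0167486 , -0.82075504, -0.57103472,  0.57602019],
       [ 0.        ,  0.        ,  0.        ,  1.        ]])}
```

View pics/top0.png

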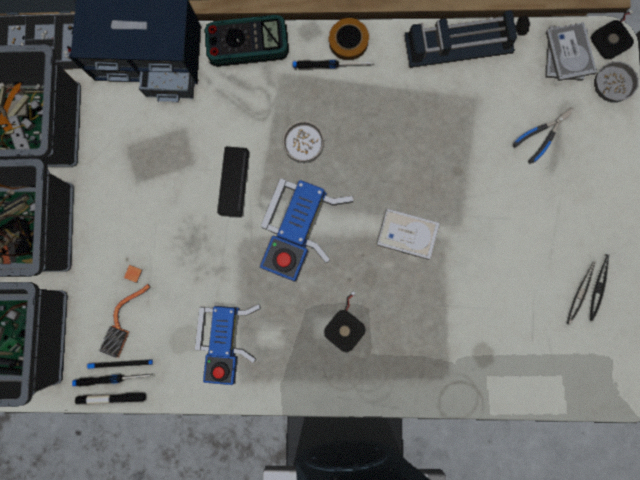

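View pics/side0.png

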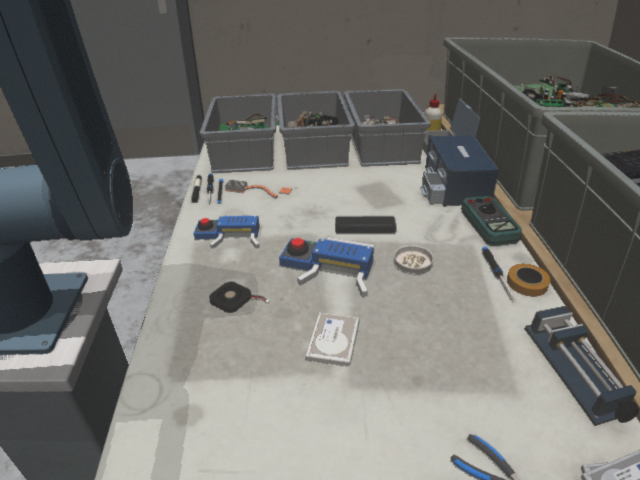

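```bash
cat > h.py <<'E'
from cell import telemetry, imaging, job
import cv2, numpy as np
def rays(n,uv):
    i=imaging.camera_info(n); uv=np.atleast_2d(np.asarray(uv,float))
    q=np.c_[(uv[:,0]-i['cx'])/i['fx'],(uv[:,1]-i['cy'])/i['fy']]
    r=q.copy()
    for _ in range(10): r=q/(1+i['k1']*(r**2).sum(1,keepdims=True))
    return np.c_[r,np.ones(len(r))],i['cam_to_world']
def at_z(n,uv,z):
    r,T=rays(n,uv); d=r@T[:3,:3].T; o=T[:3,3]
    return o+d*((z-o[2])/d[:,2])[:,None]
def at_d(n,uv,dep):
    r,T=rays(n,uv); return (r*np.asarray(dep)[:,None])@T[:3,:3].T+T[:3,3]
def to_w(n,p):
    T=imaging.camera_info(n)['cam_to_world']; return T[:3,:3]@np.asarray(p)+T[:3,3]
def proj(n,P):
    i=imaging.camera_info(n);T=i['cam_to_world'];P=np.atleast_2d(P)
    c=(P-T[:3,3])@T[:3,:3]; r=c[:,:2]/c[:,2:]; r=r*(1+i['k1']*(r**2).sum(1,keepdims=True))
    return np.c_[r[:,0]*i['fx']+i['cx'],r[:,1]*i['fy']+i['cy']]
E
python3 - <<'E'
from h import *
for n in ("top","side"):
    imaging.capture(n)
    for q in ("drive","eraser","bridge_under","mouth","stop_face","start_button_top","battery","fan","dish"):
        for r in imaging.place_of(q,n)[:4]:
            w=to_w(n,r['location']); print(n,q,round(r['confidence'],2),w.round(4),proj(n,w).round(0)[0])
p,d=imaging.capture("top")
m=imaging.masks_of("drive","top")
for r in m[:3]:
    k=r['pixels']; v,u=np.nonzero(k); 
    P=at_z("top",np.c_[u,v],0.011); R=cv2.minAreaRect((P[:,:2]*1000).astype(np.float32)); print(r['confidence'],u.mean(),v.mean(),R,cv2.boxPoints(R).round(1).tolist(), np.median(at_d("top",np.c_[u,v],d[v,u])[:,2]))
c=p[150:310,190:470]; cv2.imwrite("pics/crop.png",cv2.resize(c[:,:,::-1],None,fx=2.85,fy=2.85,interpolation=cv2.INTER_CUBIC))
E
```

```text
top drive 0.75 [ 0.5691 -0.1008 -0.0018] [407. 235.]
top eraser 0.92 [0.3887 0.2338 0.0004] [224. 332.]
top eraser 0.87 [ 6.038e-01  9.510e-02 -5.000e-04] [302. 216.]
top bridge_under 0.58 [0.6046 0.0907 0.0171] [303. 214.]
top bridge_under 0.56 [0.3901 0.2326 0.0104] [223. 332.]
top stop_face 0.78 [ 0.3944  0.2712 -0.001 ] [204. 329.]
top start_button_top 0.66 [0.5195 0.1216 0.0433] [284. 259.]
top start_button_top 0.61 [0.3255 0.2355 0.0354] [217. 371.]
top battery 0.56 [ 0.6656  0.2257 -0.0009] [233. 183.]
top fan 0.72 [ 0.416   0.007  -0.0041] [349. 318.]
top dish 0.59 [ 0.7409  0.0972 -0.0053] [302. 145.]
side drive 0.82 [ 5.727e-01 -1.010e-01  3.000e-04] [335. 341.]
side eraser 0.96 [0.3955 0.2336 0.0021] [240. 231.]
side eraser 0.63 [ 0.6034  0.0942 -0.002 ] [342. 267.]
side bridge_under 0.97 [0.6031 0.0923 0.0177] [342. 260.]
side bridge_under 0.58 [0.3921 0.236  0.0132] [238. 227.]
side mouth 0.9 [0.3956 0.1742 0.0035] [238. 247.]
side mouth 0.42 [ 0.5737 -0.1039  0.0051] [335. 340.]
side stop_face 0.87 [ 0.3907  0.274  -0.0005] [239. 223.]
side stop_face 0.63 [ 0.6218  0.1435 -0.0023] [348. 252.]
side start_button_top 0.41 [0.3217 0.2375 0.0336] [204. 220.]
side battery 0.62 [0.6661 0.2223 0.0029] [365. 228.]
side fan 0.65 [0.4083 0.0081 0.0079] [237. 298.]
side dish 0.56 [0.7443 0.0963 0.002 ] [413. 261.]
side dish 0.26 [0.6039 0.0926 0.0154] [342. 261.]
0.88 407.2014184397163 233.61560283687945 ((570.468505859375, -98.62217712402344), (101.20500946044922, 71.07115936279297), 74.221923828125) [[522.5, -137.6999969482422], [590.9000244140625, -157.0], [618.4000244140625, -59.599998474121094], [550.0, -40.29999923706055]] 0.009669446384307112
```

View pics/crop.png

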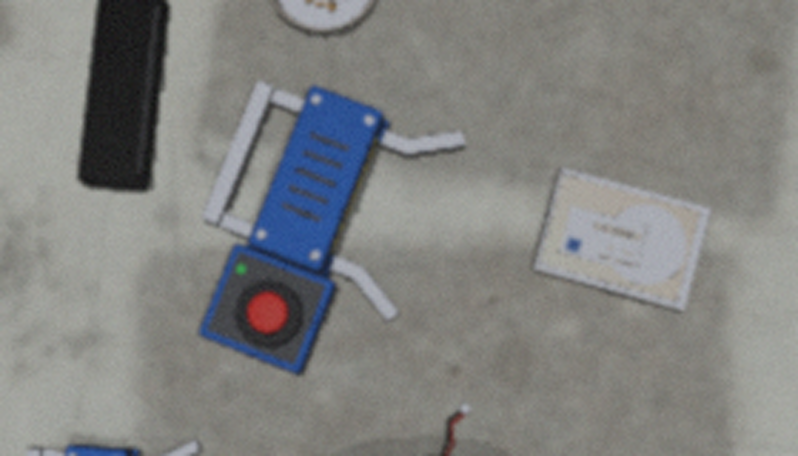

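```bash
python3 - <<'E'
from h import *
from scipy.optimize import least_squares
# crop px, eraser xyz mm
L=[((314,87),(25,-55,40)),((386,113),(-25,-55,40)),((327,272),(-25,55,40)),((249,243),(25,55,40)),
((203,333),(35,119,22)),((300,374),(-35,119,22)),((336,285),(-35,56,22))]
px=np.array([a for a,_ in L])/2.85+[190,150]; E=np.array([b for _,b in L])/1000
def W(p,E):
    c,s=np.cos(p[2]),np.sin(p[2]); return np.c_[p[0]+c*E[:,0]-s*E[:,1],p[1]+s*E[:,0]+c*E[:,1],E[:,2]]
f=lambda p:(proj("top",W(p,E))-px).ravel()
s=least_squares(f,[.6,.09,1.25],loss='soft_l1'); print(s.x,f(s.x).reshape(-1,2).round(1).tolist())
np.save("er.npy",s.x)
p,d=imaging.capture("top")
for name,q in dict(button=(267,312),bridge=(316,180),bench=(450,200),fan=(440,515)).items():
    u,v=(np.array(q)/2.85+[190,150]).round().astype(int)
    print(name,at_d("top",[[u,v]],[np.median(d[v-2:v+3,u-2:u+3])]).round(4))
img=p[:,:,::-1].copy()
big=cv2.resize(img[110:380,180:480],None,fx=2.6,fy=2.2,interpolation=cv2.INTER_CUBIC)
def poly(P,col):
    u=(proj("top",P)-[180,110]+.5)*[2.6,2.2]-.5
    cv2.polylines(big,[u.round().astype(np.int32).reshape(-1,1,2)],True,col,1)
for e in ([(25,-55,40),(-25,-55,40),(-25,55,40),(25,55,40)],[(35,55,22),(35,119,22),(-35,119,22),(-35,55,22)],
  [(50,-39,18),(50,39,18)],[(-45,39,14),(50,39,14)],[(-45,-39,14),(50,-39,14)],[(-77,-55,14),(-45,-39,14)],[(-77,55,14),(-45,39,14)]):
    poly(W(s.x,np.array(e)/1000),(0,255,255))
R=((570.47,-98.62),(101.2,71.07),74.22); b=cv2.boxPoints(R)/1000
poly(np.c_[b,[.011]*4],(0,255,0))
cv2.imwrite("pics/ov.png",big)
c,sn=np.cos(s.x[2]),np.sin(s.x[2]); dd=np.array([.5705,-.0986])-s.x[:2]; print("drive in eraser",c*dd[0]+sn*dd[1],-sn*dd[0]+c*dd[1], 'angle',np.degrees(s.x[2]),74.2)
E
```

```text
[0.60403084 0.09223663 1.19984563] [[0.2, -1.5], [0.8, -0.6], [-1.5, 0.4], [-0.2, 0.3], [-1.5, 0.7], [0.4, 0.7], [0.9, -0.6]]
button [[0.52   0.1223 0.0428]]
bridge [[0.6026 0.0937 0.0396]]
bench [[ 5.966e-01  8.700e-03 -2.000e-04]]
fan [[0.3941 0.0157 0.0093]]
drive in eraser -0.1900115028676825 -0.03792840967408712 angle 68.74609048792695 74.2
```

View pics/ov.png

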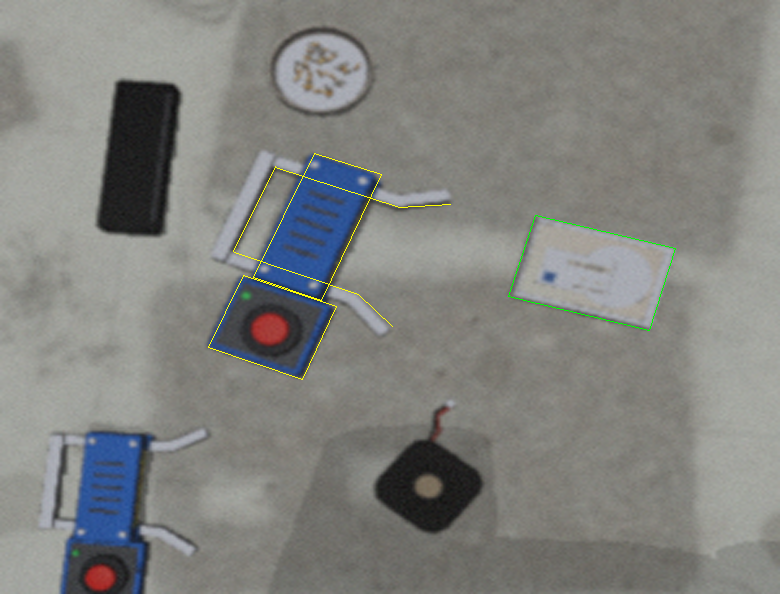

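```bash
cat > ov.py <<'E'
from h import *
def W(p,E):
    E=np.asarray(E)/1000; c,s=np.cos(p[2]),np.sin(p[2]); return np.c_[p[0]+c*E[:,0]-s*E[:,1],p[1]+s*E[:,0]+c*E[:,1],E[:,2]]
SH=[[(25,-55,40),(-25,-55,40),(-25,55,40),(25,55,40)],[(35,55,22),(35,119,22),(-35,119,22),(-35,55,22)],
  [(50,-39,18),(50,39,18)],[(-45,39,14),(50,39,14)],[(-45,-39,14),(50,-39,14)],[(-77,-55,14),(-45,-39,14)],[(-77,55,14),(-45,39,14)]]
def ov(n,p,fn,u0,v0,w,h,k,extra=[]):
    img,d=imaging.capture(n)
    big=cv2.resize(img[v0:v0+h,u0:u0+w,::-1],None,fx=k,fy=k,interpolation=cv2.INTER_CUBIC)
    def poly(P,col):
        u=(proj(n,P)-[u0,v0]+.5)*k-.5
        cv2.polylines(big,[(u*16).round().astype(np.int32).reshape(-1,1,2)],True,col,1,cv2.LINE_AA,4)
    for e in SH: poly(W(p,e),(0,255,255))
    for e in extra: poly(e,(0,255,0))
    cv2.imwrite(fn,big)
E
python3 -c "
from ov import *
p=np.load('er.npy'); ov('top',p,'pics/e1.png',255,170,110,115,5)
ov('side',p,'pics/e2.png',270,225,110,75,7)"
```

```text
(no output)
```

View pics/e1.png

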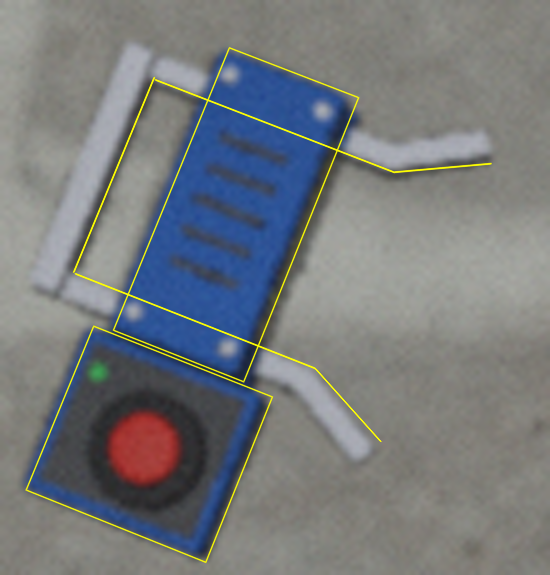

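View pics/e2.png

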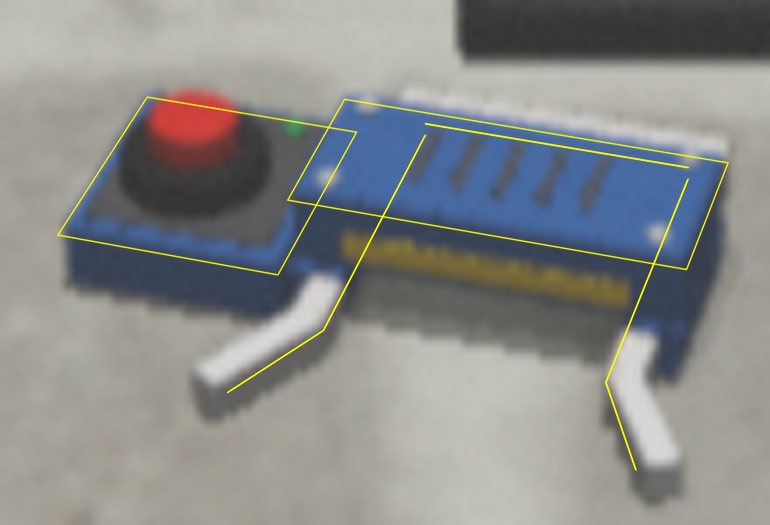

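```bash
cat > go.py <<'E'
from h import *
from scipy.spatial.transform import Rotation as R
ER=np.array([0.604,0.0935,1.199])
def e2w(xe,ye):
    c,s=np.cos(ER[2]),np.sin(ER[2]); return np.array([ER[0]+c*xe-s*ye,ER[1]+s*xe+c*ye])
def w2e(w):
    c,s=np.cos(ER[2]),np.sin(ER[2]); d=np.asarray(w)[:2]-ER[:2]; return np.array([c*d[0]+s*d[1],-s*d[0]+c*d[1]])
def cur():
    s=telemetry.read_state(); return s,R.from_rotvec(s['tool_rot'])
def delta(xe,ye,z,yaw):
    s,r=cur(); T=np.r_[e2w(xe,ye),z]
    tx=np.array([np.cos(yaw),np.sin(yaw),0]); tz=np.array([0,0,-1.]); ty=np.cross(tz,tx)
    g=R.from_matrix(np.c_[tx,ty,tz])
    print('t',round(s['t'],2),'E',(w2e(s['position'])*1000).round(1),'z',s['position'][2].round(4),'gap',round(s['finger_gap'],4),'F',s['force'].round(2))
    print('dpos',(r.inv().apply(T-s['position'])*1000).round(1),'turn',(r.inv()*g).as_rotvec().round(4))
E
python3 -c "
from go import *
delta(-.19,-.105,.10,1.199-np.pi)"
```

```text
t 1.35 E [-742.8  193.9] z 0.2313 gap 0.0854 F [-0.02 -1.07  0.75]
dpos [-256.6 -573.7  131.3] turn [0.000e+00 1.000e-04 6.546e-01]
```

>>> {"method": "apply_moves", "body": {"jaw": [0.65, 0.65, 0.65, 0.65, 0.65, 0.65, 0.65, 0.65], "delta_pos": [[-25, -57, 5], [-55, -120, 15], [-85, -180, 25], [-115, -250, 40], [-140, -310, 60], [-165, -370, 75], [-190, -430, 90], [-215, -480, 105]], "turn": [[0, 0, 0.08], [0, 0, 0.16], [0, 0, 0.24], [0, 0, 0.32], [0, 0, 0.4], [0, 0, 0.48], [0, 0, 0.56], [0, 0, 0.65]]}}

```text
t: 2.35
position: [0.5288, -0.2104, 0.1354]
tool_rot: [-1.775, 2.592, -0.002]
force: [0.3, -1.1, 0.9]
finger_gap: 0.0297
```

```bash
python3 -c "
from go import *
delta(-.19,-.105,.06,1.199-np.pi)"
```

```text
t 2.35 E [-310.5  -40.3] z 0.1354 gap 0.0297 F [ 0.31 -1.12  0.91]
dpos [-120.4  -64.8   75.4] turn [-0.0011 -0.0004  0.0017]
```

>>> {"method": "apply_moves", "body": {"jaw": [0.65, 0.65, 0.65, 0.65, 0.65, 0.65], "delta_pos": [[-40, -22, 25], [-80, -44, 50], [-120, -65, 75], [-120, -65, 75], [-120, -65, 110], [-120, -65, 110]], "turn": [[0, 0, 0], [0, 0, 0], [0, 0, 0], [0, 0, 0], [0, 0, 0], [0, 0, 0]]}}

```text
t: 3.1
position: [0.6304, -0.122, 0.0234]
tool_rot: [1.773, -2.59, -0.005]
force: [0.3, -0.2, -0.4]
finger_gap: 0.03
```

```bash
python3 -c "
from go import *
delta(-.19,-.105,.004,1.199-np.pi)
p,d=imaging.capture('side'); cv2.imwrite('pics/s1.png',cv2.resize(p[220:460,180:500,::-1],None,fx=2.5,fy=2.5,interpolation=cv2.INTER_CUBIC))
p,d=imaging.capture('top'); cv2.imwrite('pics/t1.png',p[:,:,::-1])"
```

```text
t 3.1 E [-191.2 -102.9] z 0.0234 gap 0.03 F [ 0.26 -0.17 -0.42]
dpos [-1.2 -2.2 19.4] turn [ 0.0045 -0.0007  0.0014]
```

View pics/s1.png

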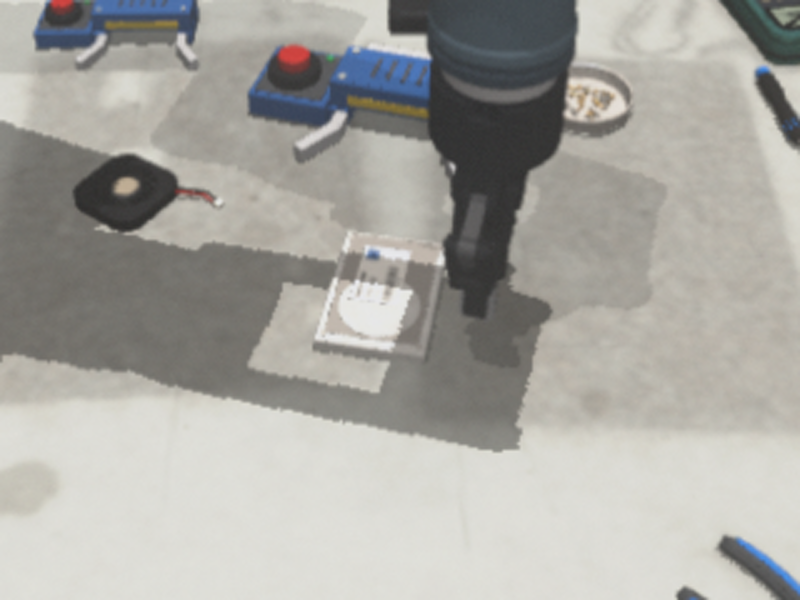

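View pics/t1.png

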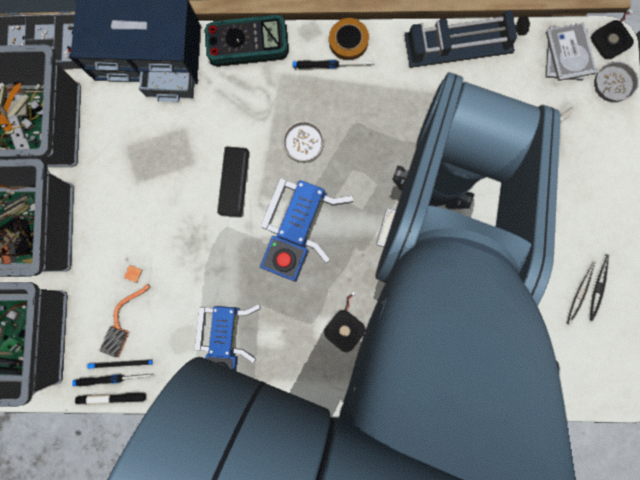

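>>> {"method": "apply_moves", "body": {"jaw": [0.65, 0.65, 0.65, 0.65], "delta_pos": [[-1, -3, 10], [-1, -3, 19], [-1, 0, 19], [-1, 4, 19]], "turn": [[0.004, 0, 0], [0.004, 0, 0], [0.004, 0, 0], [0.004, 0, 0]]}}

```text
t: 3.7
position: [0.6291, -0.1205, 0.0073]
tool_rot: [-1.772, 2.591, -0.007]
force: [-0.0, 0.9, -0.4]
finger_gap: 0.0298
```

>>> {"method": "apply_moves", "body": {"jaw": [0.65, 0.65, 0.65, 0.65, 0.65, 0.65, 0.65, 0.65], "delta_pos": [[0, 4, 0], [0, 8, 0], [0, 12, 0], [0, 16, 0], [0, 20, 0], [0, 24, 0], [0, 28, 0], [0, 32, 0]], "turn": [[0, 0, 0], [0, 0, 0], [0, 0, 0], [0, 0, 0], [0, 0, 0], [0, 0, 0], [0, 0, 0], [0, 0, 0]]}}

```text
t: 4.7
position: [0.5991, -0.1089, 0.0072]
tool_rot: [-1.772, 2.591, -0.007]
force: [0.2, -1.0, -0.3]
finger_gap: 0.0298
```

```bash
python3 -c "
from go import *
delta(-.19,-.046,.004,1.199-np.pi)
p,d=imaging.capture('side'); cv2.imwrite('pics/s2.png',cv2.resize(p[220:460,180:500,::-1],None,fx=2.5,fy=2.5,interpolation=cv2.INTER_CUBIC))"
```

```text
t 4.7 E [-190.3  -69. ] z 0.0072 gap 0.0298 F [ 0.16 -1.   -0.34]
dpos [-0.3 23.   3. ] turn [-0.0053 -0.0005  0.0009]
```

View pics/s2.png

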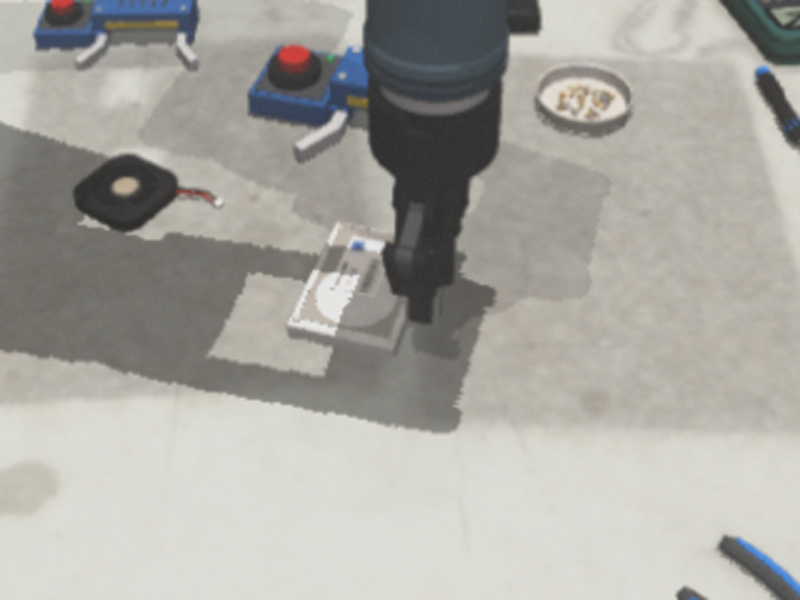

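>>> {"method": "apply_moves", "body": {"jaw": [0.65, 0.65, 0.65, 0.65, 0.65, 0.65, 0.65, 0.65], "delta_pos": [[0, 4, 3], [0, 7, 4], [0, 10, 4], [0, 13, 4], [0, 16, 4], [0, 19, 4], [0, 22, 4], [0, 22, 4]], "turn": [[0, 0, 0], [0, 0, 0], [0, 0, 0], [0, 0, 0], [0, 0, 0], [0, 0, 0], [0, 0, 0], [0, 0, 0]]}}

```text
t: 5.75
position: [0.5777, -0.1004, 0.0029]
tool_rot: [-1.773, 2.591, -0.006]
force: [1.2, -0.0, -0.1]
finger_gap: 0.03
```

```bash
python3 -c "
from go import *
delta(-.19,-.046,.004,1.199-np.pi)
p,d=imaging.capture('side'); cv2.imwrite('pics/s3.png',cv2.resize(p[220:460,180:500,::-1],None,fx=2.5,fy=2.5,interpolation=cv2.INTER_CUBIC))"
```

```text
t 5.75 E [-190.2  -45.9] z 0.0029 gap 0.03 F [ 1.21 -0.02 -0.1 ]
dpos [-0.2 -0.1 -1.1] turn [-0.004  -0.0005  0.001 ]
```

View pics/s3.png

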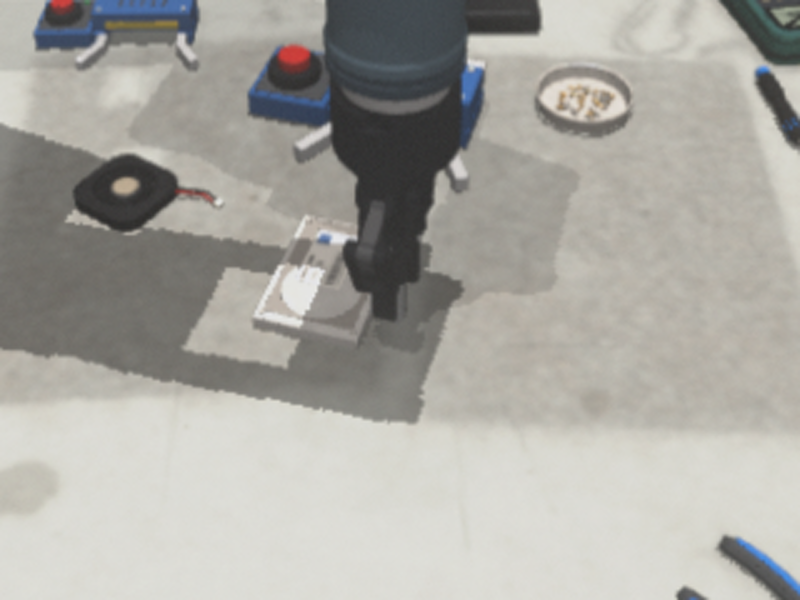

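>>> {"method": "apply_moves", "body": {"jaw": [0.65, 0.65, 0.65, 0.65, 0.65, 0.65, 0.65, 0.65], "delta_pos": [[0, -10, 0], [0, -12, -30], [20, -5, -60], [40, 10, -80], [60, 25, -80], [80, 40, -80], [90, 46, -80], [90, 46, -80]], "turn": [[0, 0, 0], [0, 0, -0.1], [0, 0, -0.28], [0, 0, -0.46], [0, 0, -0.64], [0, 0, -0.82], [0, 0, -1.0], [0, 0, -1.18]]}}

```text
t: 6.8
position: [0.5021, -0.1687, 0.0831]
tool_rot: [2.919, -1.161, 0.007]
force: [-0.2, 0.5, 0.3]
finger_gap: 0.03
```

```bash
python3 -c "
from go import *
delta(-.285,0,.08,1.199-np.pi/2)
p,d=imaging.capture('side'); cv2.imwrite('pics/s4.png',cv2.resize(p[220:460,180:500,::-1],None,fx=2.5,fy=2.5,interpolation=cv2.INTER_CUBIC))
p,d=imaging.capture('top'); cv2.imwrite('pics/t4.png',p[:,:,::-1])"
```

```text
t 6.8 E [-281.3   -0.3] z 0.0831 gap 0.03 F [-0.23  0.48  0.25]
dpos [1.1 3.6 3.1] turn [-1.000e-04 -4.800e-03 -3.852e-01]
```

View pics/s4.png

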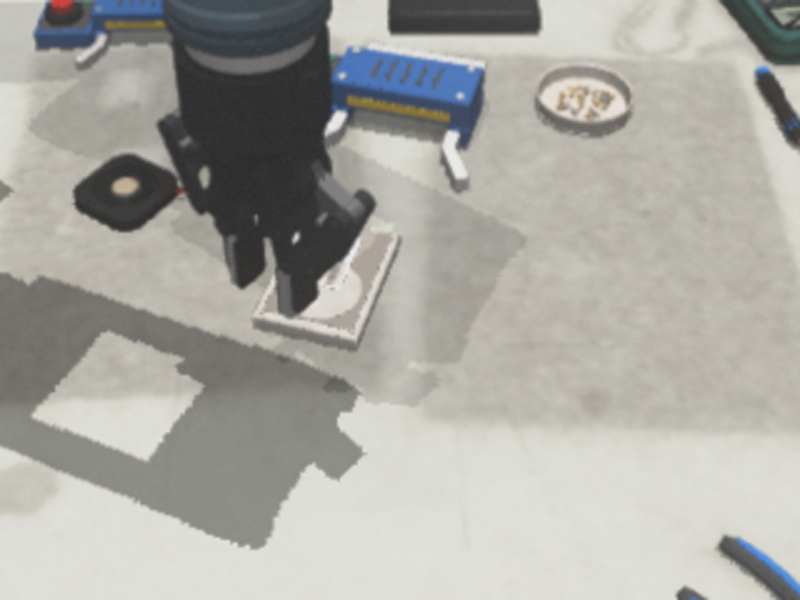

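View pics/t4.png

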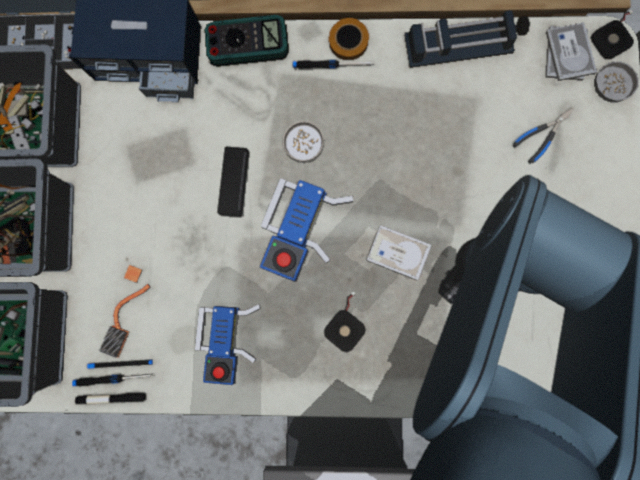

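Top view: drive at (400,252) fully visible, gripper right of it. Measure it relative to the lane, and refine the eraser pose.

```bash
python3 - <<'E'
from go import *
from ov import ov
r=imaging.masks_of("drive","top")[0]; v,u=np.nonzero(r['pixels'])
P=at_z("top",np.c_[u,v],0.011); Q=cv2.minAreaRect((P[:,:2]*1000).astype(np.float32)); print(r['confidence'],Q, w2e(np.array(Q[0])/1000)*1000)
b=cv2.boxPoints(Q)/1000
ov('top',ER,'pics/e3.png',255,165,180,125,4.4,[np.c_[b,[.011]*4],np.array([[*e2w(-.29,0),.011],[*e2w(.05,0),.011]])])
E
```

```text
0.86 ((536.3633422851562, -81.17100524902344), (101.80117797851562, 72.21569061279297), 70.30522155761719) [-187.30852445   -0.44069331]
```

View pics/e3.png

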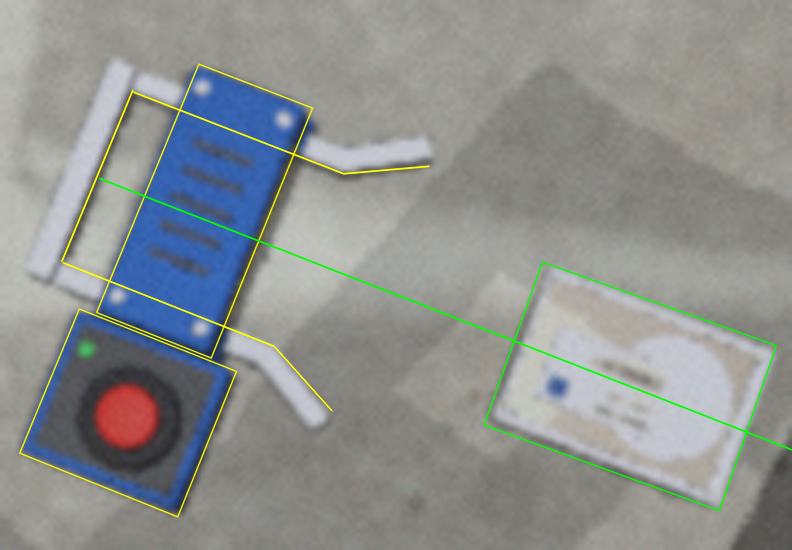

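>>> {"method": "apply_moves", "body": {"jaw": [0.65, 0.65, 0.65, 0.65, 0.65, 0.65, 0.65], "delta_pos": [[1, 3, 3], [1, 3, 3], [1, 3, 3], [1, 3, 40], [1, 3, 65], [1, 3, 79], [1, 3, 79]], "turn": [[0, -0.004, -0.13], [0, -0.004, -0.26], [0, -0.004, -0.385], [0, -0.004, -0.385], [0, -0.004, -0.385], [0, -0.004, -0.385], [0, -0.004, -0.385]]}}

```text
t: 7.88
position: [0.5013, -0.1706, 0.0032]
tool_rot: [-3.084, 0.596, 0.001]
force: [-0.4, -0.0, -0.2]
finger_gap: 0.0299
```

```bash
python3 -c "
from go import *
delta(-.061,0,.004,1.199-np.pi/2)
p,d=imaging.capture('side'); cv2.imwrite('pics/s5.png',cv2.resize(p[220:460,180:500,::-1],None,fx=2.5,fy=2.5,interpolation=cv2.INTER_CUBIC))"
```

```text
t 7.88 E [-2.833e+02 -2.000e-01] z 0.0032 gap 0.0299 F [-0.37 -0.03 -0.21]
dpos [  -2.4 -222.3   -0.7] turn [-0.0005  0.001  -0.0098]
```

View pics/s5.png

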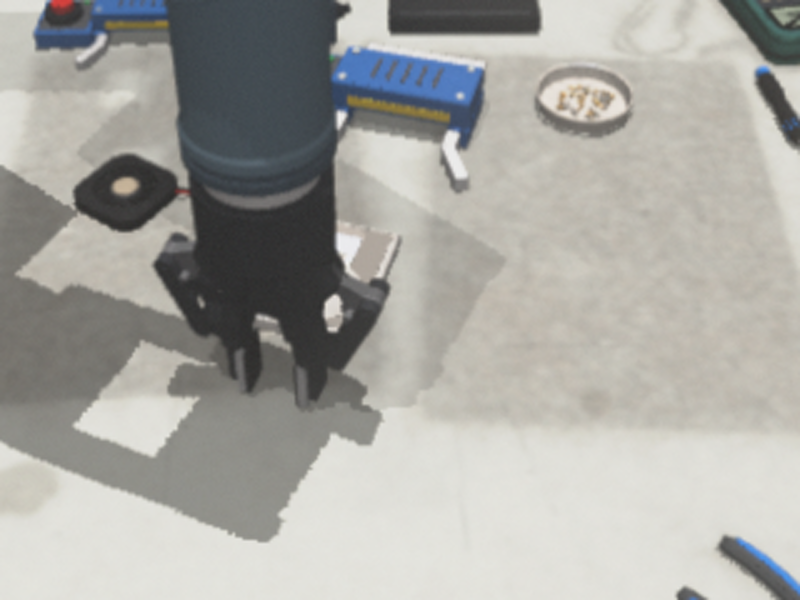

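>>> {"method": "apply_moves", "body": {"jaw": [0.65, 0.65, 0.65, 0.65, 0.65, 0.65, 0.65, 0.65], "delta_pos": [[0, -10, 0], [0, -20, 0], [0, -28, 0], [0, -34, 0], [0, -40, 0], [0, -46, 0], [0, -53, 0], [-1, -60, 0]], "turn": [[0, 0, -0.01], [0, 0, -0.01], [0, 0, -0.01], [0, 0, -0.01], [0, 0, -0.01], [0, 0, -0.01], [0, 0, -0.01], [0, 0, -0.01]]}}

```text
t: 8.93
position: [0.5234, -0.1145, 0.004]
tool_rot: [-3.087, 0.58, -0.001]
force: [0.4, -0.9, -0.1]
finger_gap: 0.0298
```

```bash
python3 -c "
from go import *
delta(-.061,0,.003,1.199-np.pi/2)
p,d=imaging.capture('side'); cv2.imwrite('pics/s6.png',cv2.resize(p[220:460,180:500,::-1],None,fx=2.5,fy=2.5,interpolation=cv2.INTER_CUBIC))
p,d=imaging.capture('top'); cv2.imwrite('pics/t6.png',cv2.resize(p[150:350,230:500,::-1],None,fx=2.9,fy=2.9))"
```

```text
t 8.93 E [-223.1   -0.5] z 0.004 gap 0.0298 F [ 0.36 -0.94 -0.13]
dpos [  -0.5 -162.1    1.1] turn [-0.0003 -0.0007  0.0003]
```

View pics/s6.png

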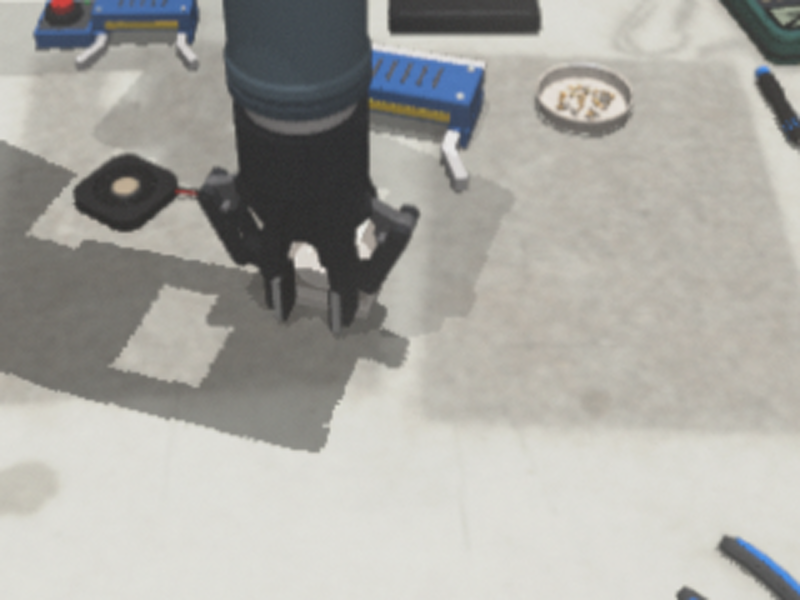

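View pics/t6.png

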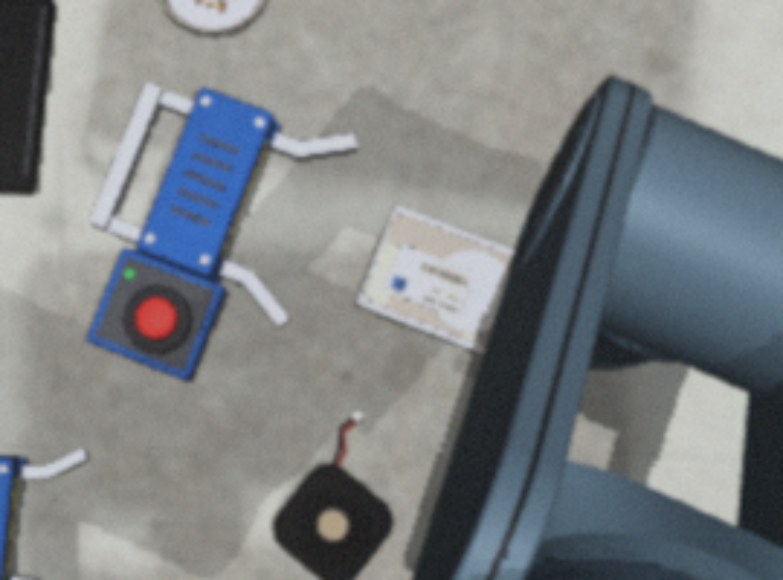

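Drive moved forward, aligned (front edge at about (378,255) in the crop). Continue.

>>> {"method": "apply_moves", "body": {"jaw": [0.65, 0.65, 0.65, 0.65, 0.65, 0.65, 0.65, 0.65], "delta_pos": [[0, -8, 0], [0, -16, 0.5], [0, -24, 1], [0, -32, 1], [0, -40, 1], [0, -48, 1], [0, -56, 1], [0, -64, 1]], "turn": [[0, 0, 0], [0, 0, 0], [0, 0, 0], [0, 0, 0], [0, 0, 0], [0, 0, 0], [0, 0, 0], [0, 0, 0]]}}

```text
t: 10.02
position: [0.5466, -0.0538, 0.003]
tool_rot: [-3.087, 0.579, -0.001]
force: [-0.8, -0.9, -0.1]
finger_gap: 0.0297
```

```bash
python3 -c "
from go import *
delta(-.061,0,.003,1.199-np.pi/2)
p,d=imaging.capture('top'); cv2.imwrite('pics/t7.png',cv2.resize(p[150:350,230:500,::-1],None,fx=2.9,fy=2.9))"
```

```text
t 10.03 E [-1.581e+02 -1.000e-01] z 0.003 gap 0.0297 F [-0.78 -0.88 -0.12]
dpos [  0.  -97.1   0. ] turn [-0.0006 -0.0003  0.0011]
```

View pics/t7.png

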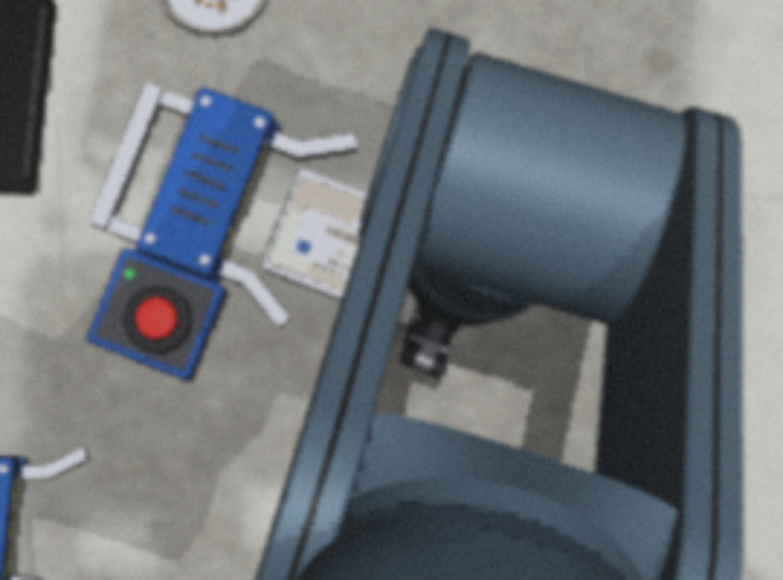

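>>> {"method": "apply_moves", "body": {"jaw": [0.65, 0.65, 0.65, 0.65, 0.65, 0.65, 0.65, 0.65], "delta_pos": [[0, -6, 0], [0, -12, 0], [0, -18, 0], [0, -24, 0], [0, -30, 0], [0, -36, 0], [0, -42, 0], [0, -48, 0]], "turn": [[0, 0, 0], [0, 0, 0], [0, 0, 0], [0, 0, 0], [0, 0, 0], [0, 0, 0], [0, 0, 0], [0, 0, 0]]}}

```text
t: 11.08
position: [0.5644, -0.0079, 0.003]
tool_rot: [-3.087, 0.578, -0.001]
force: [0.7, -0.6, -0.2]
finger_gap: 0.0299
```

```bash
python3 -c "
from go import *
delta(-.061,0,.003,1.199-np.pi/2)
p,d=imaging.capture('top'); cv2.imwrite('pics/t8.png',cv2.resize(p[150:350,230:500,::-1],None,fx=2.9,fy=2.9))
p,d=imaging.capture('side'); cv2.imwrite('pics/s8.png',cv2.resize(p[200:400,200:460,::-1],None,fx=3,fy=3))"
```

```text
t 11.07 E [-1.089e+02  1.000e-01] z 0.003 gap 0.0299 F [ 0.72 -0.63 -0.24]
dpos [  0.1 -47.9   0.1] turn [-0.0011 -0.0003  0.0013]
```

View pics/t8.png

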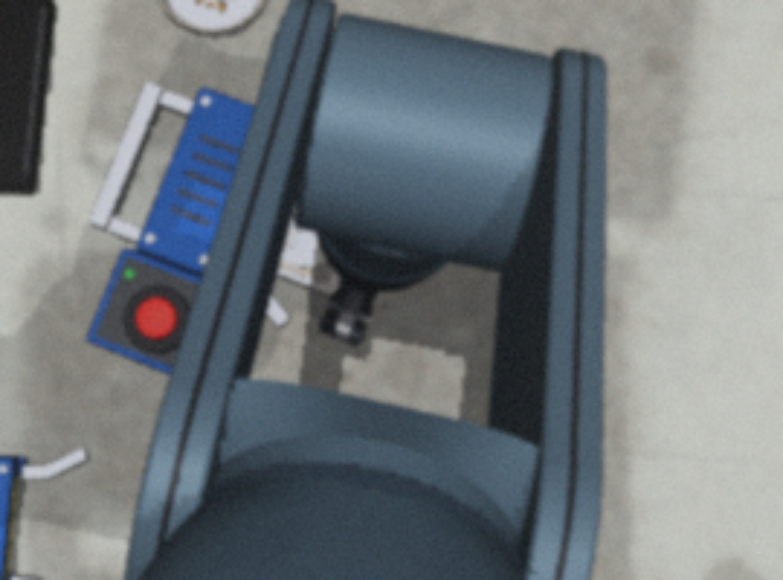

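View pics/s8.png

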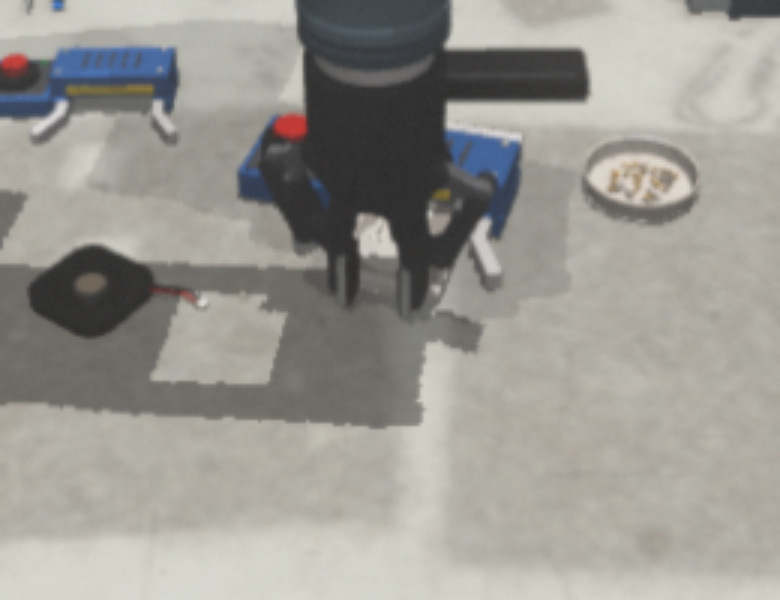

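>>> {"method": "apply_moves", "body": {"jaw": [0.65, 0.65, 0.65, 0.65, 0.65, 0.65, 0.65, 0.65], "delta_pos": [[0, -5, 0], [0, -10, 0], [0, -15, 0], [0, -20, 0], [0, -25, 0], [0, -30, 0], [0, -34, 0], [0, -36, 0]], "turn": [[0, 0, 0], [0, 0, 0], [0, 0, 0], [0, 0, 0], [0, 0, 0], [0, 0, 0], [0, 0, 0], [0, 0, 0]]}}

```text
t: 12.18
position: [0.5776, 0.0261, 0.0032]
tool_rot: [-3.087, 0.577, -0.001]
force: [-0.2, -0.6, 0.2]
finger_gap: 0.0298
```

>>> {"method": "apply_moves", "body": {"jaw": [0.65, 0.65, 0.65, 0.65], "delta_pos": [[0, -1.5, 0], [0, -3, 0], [0, -4.5, 0], [0, -6, 0]], "turn": [[0, 0, 0], [0, 0, 0], [0, 0, 0], [0, 0, 0]]}}

```text
t: 12.68
position: [0.5798, 0.0318, 0.0031]
tool_rot: [-3.087, 0.577, -0.001]
force: [-0.5, -0.4, -0.2]
finger_gap: 0.0301
```

```bash
python3 -c "
from go import *
delta(-.061,0,.003,1.199-np.pi/2)
p,d=imaging.capture('top'); cv2.imwrite('pics/t9.png',cv2.resize(p[150:350,230:500,::-1],None,fx=2.9,fy=2.9))
p,d=imaging.capture('side'); cv2.imwrite('pics/s9.png',cv2.resize(p[200:400,200:460,::-1],None,fx=3,fy=3))"
```

```text
t 12.68 E [-66.3   0.1] z 0.0031 gap 0.0301 F [-0.49 -0.42 -0.24]
dpos [ 0.1 -5.3  0.1] turn [-0.0012 -0.0005  0.0021]
```

View pics/t9.png

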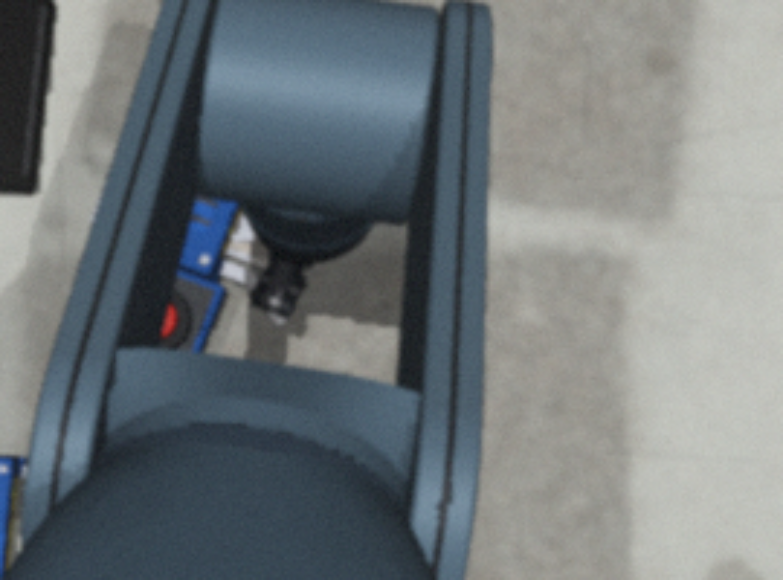

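View pics/s9.png

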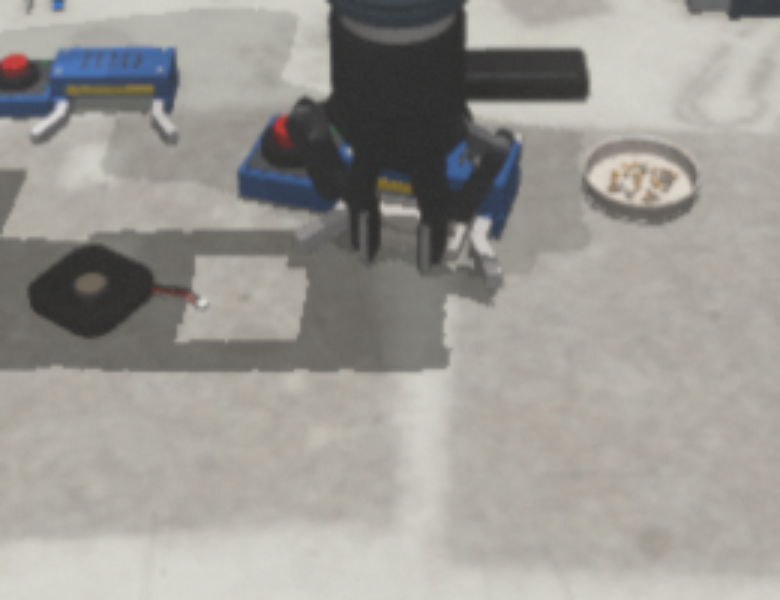

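>>> {"method": "apply_moves", "body": {"jaw": [0.65, 0.65, 0.65], "delta_pos": [[0, -1, 0], [0, -2, 0], [0, -3, 0]], "turn": [[0, 0, 0], [0, 0, 0], [0, 0, 0]]}}

```text
t: 13.15
position: [0.581, 0.0347, 0.0032]
tool_rot: [-3.087, 0.577, -0.001]
force: [0.2, -0.2, -0.4]
finger_gap: 0.0296
```

>>> {"method": "apply_moves", "body": {"jaw": [0.65, 0.65], "delta_pos": [[0, -1, 0], [0, -2, 0]], "turn": [[0, 0, 0], [0, 0, 0]]}}

```text
t: 13.4
position: [0.5817, 0.0367, 0.0032]
tool_rot: [-3.087, 0.577, -0.001]
force: [0.2, -0.7, 0.4]
finger_gap: 0.0298
```

>>> {"method": "apply_moves", "body": {"jaw": [0.65, 0.65], "delta_pos": [[0, -1, 0], [0, -1.5, 0]], "turn": [[0, 0, 0], [0, 0, 0]]}}

```text
t: 13.65
position: [0.5823, 0.0381, 0.0032]
tool_rot: [-3.087, 0.577, -0.001]
force: [-0.1, -1.5, 0.1]
finger_gap: 0.0298
```

>>> {"method": "apply_moves", "body": {"jaw": [0.65, 0.65], "delta_pos": [[0, -1, 0], [0, -1.5, 0]], "turn": [[0, 0, 0], [0, 0, 0]]}}

```text
t: 13.9
position: [0.5827, 0.0389, 0.0032]
tool_rot: [-3.088, 0.576, -0.001]
force: [-2.4, -4.6, 0.2]
finger_gap: 0.0296
```

>>> {"method": "apply_moves", "body": {"jaw": [0.65, 0.65, 0.65], "delta_pos": [[0, -0.8, 0], [0, -1.2, 0], [0, -1.2, 0]], "turn": [[0, 0, 0], [0, 0, 0], [0, 0, 0]]}}

```text
t: 14.28
position: [0.5827, 0.039, 0.0032]
tool_rot: [3.087, -0.576, -0.0]
force: [-1.2, -6.6, 1.1]
finger_gap: 0.0302
```

>>> {"method": "apply_moves", "body": {"jaw": [0.65, 0.65, 0.65, 0.65, 0.65, 0.65, 0.8, 1.0], "delta_pos": [[0, 4, 0], [0, 10, 0], [0, 18, 0], [0, 22, -30], [0, 25, -80], [0, 60, -90], [0, 110, -90], [0, 150, -90]], "turn": [[0, 0, 0], [0, 0, 0], [0, 0, 0], [0, 0, 0], [0, 0, 0], [0, 0, 0], [0, 0, 0], [0, 0, 0]]}}

```text
t: 15.28
position: [0.528, -0.1023, 0.0938]
tool_rot: [3.087, -0.576, 0.001]
force: [-0.3, 0.5, 0.6]
finger_gap: 0.0007
```

```bash
python3 - <<'E'
from go import *
from ov import ov
p,d=imaging.capture("top"); cv2.imwrite('pics/t10.png',p[:,:,::-1])
for r in imaging.masks_of("drive","top")[:2]:
    v,u=np.nonzero(r['pixels'])
    P=at_z("top",np.c_[u,v],0.011); Q=cv2.minAreaRect((P[:,:2]*1000).astype(np.float32)); e=np.array([w2e(x/1000)*1000 for x in P[:,:2]*1000]); print(r['confidence'],Q,e.min(0),e.max(0))
b=[[*e2w(x,y),.011] for x,y in ((-.05,-.035),(.05,-.035),(.05,.035),(-.05,.035))]
ov('top',ER,'pics/e10.png',255,165,130,125,4.7,[np.array(b)])
ov('side',ER,'pics/s10.png',270,225,110,75,7,[np.array(b)])
for r in imaging.place_of("start_button_top","top")[:3]: print(r['confidence'],to_w("top",r['location']))
E
```

```text
0.96 ((603.3553466796875, 94.63070678710938), (99.77294158935547, 69.96712493896484), 69.09072875976562) [-48.91699332 -34.2646489 ] [50.89294981 36.23220484]
0.73 [0.51776694 0.12355288 0.04276257]
0.63 [0.32257383 0.23339341 0.03541142]
```

View pics/e10.png

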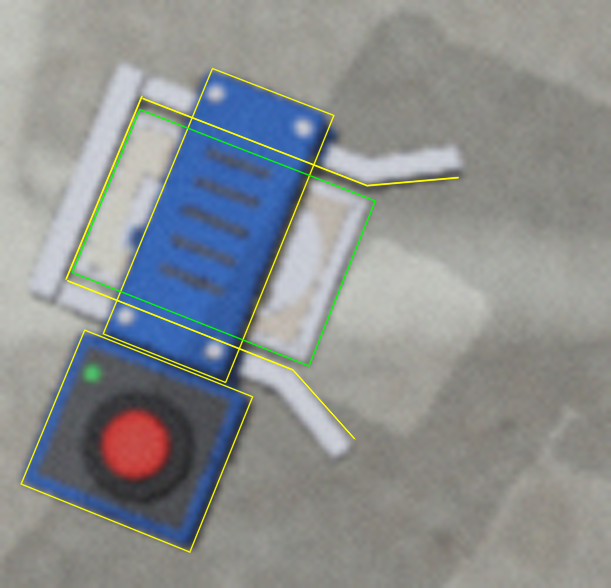

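View pics/s10.png

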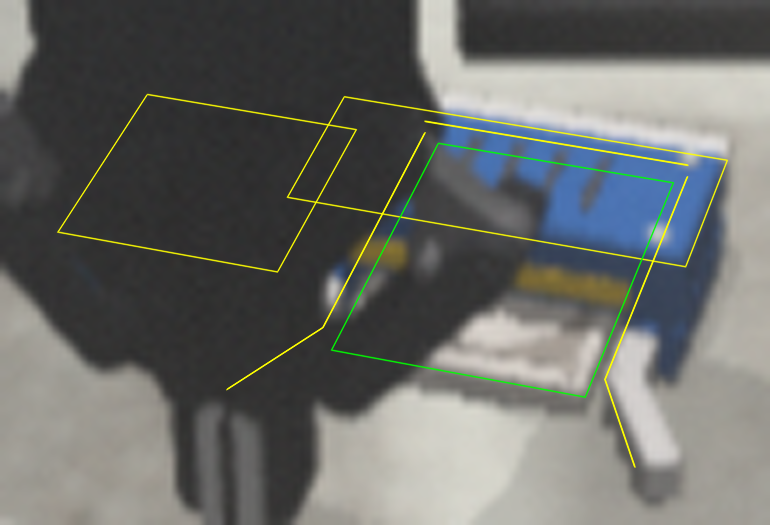

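```bash
python3 - <<'E'
from go import *
ps=[];ds=[]
for _ in range(6):
    p,d=imaging.capture("top"); ps.append(p.astype(float)); ds.append(d)
p=np.mean(ps,0); d=np.median(ds,0)
# rectify to eraser plane z=0.011 : 4px/mm
xs=np.arange(-85,75,.25); ys=np.arange(-65,65,.25)
X,Y=np.meshgrid(xs,ys)
c,s=np.cos(ER[2]),np.sin(ER[2])
Pw=np.c_[ER[0]+c*X.ravel()/1e3-s*Y.ravel()/1e3,ER[1]+s*X.ravel()/1e3+c*Y.ravel()/1e3,np.full(X.size,.011)]
uv=proj("top",Pw).astype(np.float32)
m=cv2.remap(p.astype(np.float32),uv[:,0].reshape(X.shape),uv[:,1].reshape(X.shape),cv2.INTER_CUBIC)
m=np.clip(m,0,255).astype(np.uint8)[:,:,::-1].copy()
prof=m[(ys>-28)[:]&(ys<28)].mean((0,2))
for x in np.arange(26,70,1): print(int(x),int(prof[np.argmin(abs(xs-x))]),end='; ')
print()
for x in np.arange(-70,-20,1): print(int(x),int(prof[np.argmin(abs(xs-x))]),end='; ')
for x in range(-80,75,10): cv2.line(m,(int((x+85)*4),0),(int((x+85)*4),8 if x%50 else 20),(0,255,255),1)
cv2.imwrite('pics/rect.png',m)
# depth profile along lane
q=proj("top",np.array([[*e2w(x/1e3,-15/1e3),.011] for x in range(26,70,2)]))
z=at_d("top",q,[d[int(round(v)),int(round(u))] for u,v in q])[:,2]; print((z*1000).round(1))
E
```

```text
26 112; 27 110; 28 109; 29 111; 30 121; 31 138; 32 158; 33 175; 34 186; 35 193; 36 196; 37 197; 38 195; 39 194; 40 195; 41 195; 42 196; 43 196; 44 196; 45 196; 46 196; 47 195; 48 190; 49 178; 50 158; 51 134; 52 124; 53 142; 54 172; 55 195; 56 205; 57 206; 58 206; 59 205; 60 206; 61 206; 62 203; 63 197; 64 186; 65 173; 66 166; 67 166; 68 169; 69 171; 
-70 177; -69 177; -68 177; -67 177; -66 177; -65 177; -64 177; -63 178; -62 178; -61 178; -60 178; -59 178; -58 178; -57 178; -56 179; -55 179; -54 180; -53 179; -52 175; -51 164; -50 150; -49 143; -48 153; -47 175; -46 195; -45 203; -44 202; -43 195; -42 186; -41 179; -40 179; -39 183; -38 187; -37 190; -36 192; -35 193; -34 194; -33 195; -32 195; -31 196; -30 197; -29 198; -28 196; -27 189; -26 173; -25 148; -24 119; -23 93; -22 74; -21 65; [39.5 38.1 37.6  9.9  9.1 10.1  9.8  8.5 10.3  9.5  8.1 10.8  9.5 11.9
 17.6 16.  16.8 16.9 18.6 17.1 -1.1  0.2]
```

View pics/rect.png

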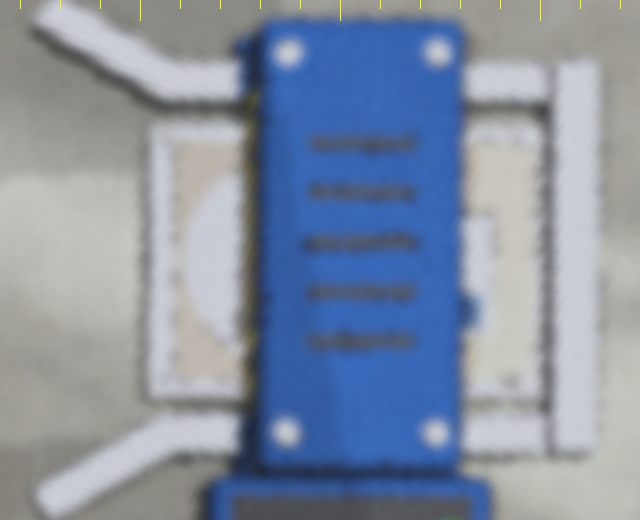

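```bash
python3 - <<'E'
from go import *
for n in ("top",):
    p,d=imaging.capture(n); q=p.astype(int); m=(q[...,0]>150)&(q[...,1]<90)&(q[...,2]<90); 
    k,l,st,ce=cv2.connectedComponentsWithStats(m.astype(np.uint8))
    for i in range(1,k):
        if st[i,4]>30:
            w=at_z(n,[ce[i]],.0425)[0]; dd=d[l==i]; print(ce[i],st[i],w, np.median(at_d(n,np.argwhere(l==i)[:,::-1],dd)[:,2]))
            if abs(ce[i][0]-284)<12: B=w
e=w2e(B); print('button e',e)
delta(e[0],e[1],.065,1.199-np.pi/2)
E
```

```text
[283.15107914 259.15107914] [277 253  13  13 139] [0.51973816 0.12384867 0.0425    ] 0.04307473927413441
[218.05747126 372.22988506] [213 367  11  11  87] [0.32443042 0.23245473 0.0425    ] 0.03291445129162107
button e [-0.00233632  0.08953011]
t 15.88 E [-2.077e+02 -2.000e-01] z 0.0933 gap -0.0003 F [-0.28  0.36 -0.64]
dpos [ -88.9 -205.7   28. ] turn [ 0.0013 -0.0001  0.0041]
```

>>> {"method": "apply_moves", "body": {"jaw": [1, 1, 1, 1, 1, 1, 1], "delta_pos": [[-20, -48, 0], [-42, -98, 0], [-65, -150, 0], [-89, -205, 0], [-89, -205, 10], [-89, -205, 28], [-89, -205, 35]], "turn": [[0, 0, 0], [0, 0, 0], [0, 0, 0], [0, 0, 0], [0, 0, 0], [0, 0, 0], [0, 0, 0]]}}

```text
t: 16.75
position: [0.5187, 0.1227, 0.0568]
tool_rot: [3.087, -0.574, -0.003]
force: [-0.6, 0.4, 0.2]
finger_gap: 0.0
```

```bash
python3 - <<'E'
from go import *
delta(-.0015,.089,.037,1.199-np.pi/2)
p,d=imaging.capture('side'); cv2.imwrite('pics/s11.png',cv2.resize(p[200:320,240:420,::-1],None,fx=4.4,fy=4.4,interpolation=cv2.INTER_CUBIC))
E
```

```text
t 16.75 E [-3.8 90.1] z 0.0568 gap 0.0 F [-0.56  0.38  0.21]
dpos [ 1.1 -2.4 19.8] turn [0.0024 0.0017 0.0043]
```

View pics/s11.png

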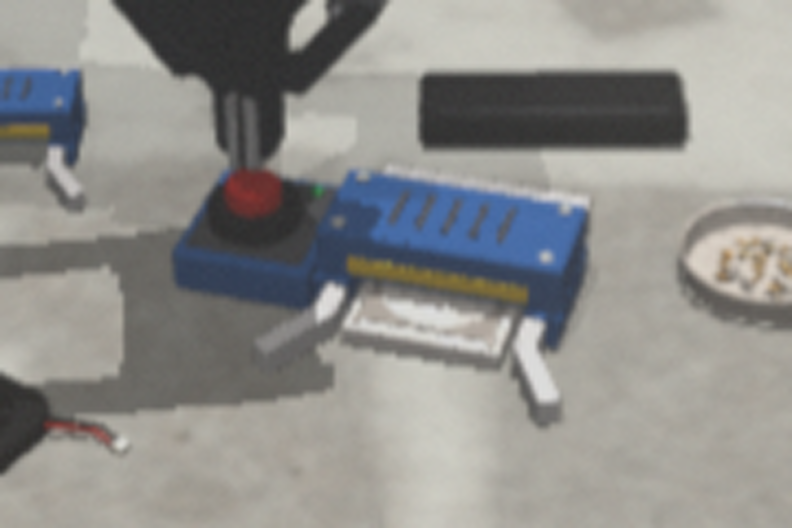

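>>> {"method": "apply_moves", "body": {"jaw": [1, 1, 1, 1, 1], "delta_pos": [[1, -2, 6], [1, -2, 11], [1, -2, 14], [1, -2, 16], [1, -2, 18]], "turn": [[0, 0, 0], [0, 0, 0], [0, 0, 0], [0, 0, 0], [0, 0, 0]]}}

```text
t: 17.42
position: [0.5203, 0.1237, 0.0386]
tool_rot: [3.086, -0.574, -0.003]
force: [-1.4, -2.5, 3.5]
finger_gap: -0.0005
```

>>> {"method": "apply_moves", "body": {"jaw": [1, 1], "delta_pos": [[0, 0, 1], [0, 0, 1.5]], "turn": [[0, 0, 0], [0, 0, 0]]}}

```text
t: 17.68
position: [0.5204, 0.1236, 0.0379]
tool_rot: [3.086, -0.574, -0.003]
force: [-3.6, -2.8, 11.4]
finger_gap: -0.0001
```

>>> {"method": "apply_moves", "body": {"jaw": [1, 1], "delta_pos": [[0, 0, 0.5], [0, 0, 0.5]], "turn": [[0, 0, 0], [0, 0, 0]]}}

```text
t: 17.92
position: [0.5204, 0.1236, 0.038]
tool_rot: [3.086, -0.574, -0.002]
force: [-3.2, -1.6, 7.3]
finger_gap: 0.0001
```

>>> {"method": "apply_moves", "body": {"jaw": [1, 1, 1, 1, 1, 1, 1, 1], "delta_pos": [[0, 0, -5], [0, 0, -30], [0, 0, -80], [0, 50, -120], [0, 100, -120], [0, 150, -120], [0, 200, -120], [0, 200, -120]], "turn": [[0, 0, 0], [0, 0, 0], [0, 0, 0], [0, 0, 0], [0, 0, 0], [0, 0, 0], [0, 0, 0], [0, 0, 0]]}}

```text
t: 18.92
position: [0.4479, -0.065, 0.1587]
tool_rot: [3.085, -0.581, -0.002]
force: [0.8, -0.1, -0.0]
finger_gap: -0.0001
```

```bash
python3 - <<'E'
from go import *
from ov import ov
p,d=imaging.capture("top")
r=imaging.masks_of("drive","top")[0]
v,u=np.nonzero(r['pixels']); P=at_z("top",np.c_[u,v],0.011); Q=cv2.minAreaRect((P[:,:2]*1000).astype(np.float32)); print(r['confidence'],Q)
q=p.astype(int); m=(q[...,0]>150)&(q[...,1]<90)&(q[...,2]<90); m[:,:250]=0; m[300:]=0
print('button z',np.median(at_d("top",np.argwhere(m)[:,::-1],d[m])[:,2]))
cv2.imwrite('pics/t12.png',p[:,:,::-1]); 
p,d=imaging.capture("side"); cv2.imwrite('pics/s12.png',cv2.resize(p[200:340,180:480,::-1],None,fx=2.6,fy=2.6,interpolation=cv2.INTER_CUBIC))
s=telemetry.read_state(); print(s['t'],s['force'],s['position'])
for n in ("battery","fan","dish"):
    for c in ("top",):
        print(n,[to_w(c,r['location']).round(3).tolist() for r in imaging.place_of(n,c)[:1]])
E
```

```text
Traceback (most recent call last):
IndexError: list index out of range
```

```bash
python3 - <<'E'
from go import *
p,d=imaging.capture("top")
rr=imaging.masks_of("drive","top")
for r in rr[:1]:
    v,u=np.nonzero(r['pixels']); P=at_z("top",np.c_[u,v],0.011); Q=cv2.minAreaRect((P[:,:2]*1000).astype(np.float32)); print(r['confidence'],Q)
cv2.imwrite('pics/t12.png',p[:,:,::-1]); 
p,d=imaging.capture("side"); cv2.imwrite('pics/s12.png',cv2.resize(p[200:340,180:480,::-1],None,fx=2.6,fy=2.6,interpolation=cv2.INTER_CUBIC))
E
```

```text
0.86 ((604.0221557617188, 94.82635498046875), (100.90499114990234, 69.80583190917969), 67.97415924072266)
```

View pics/t12.png

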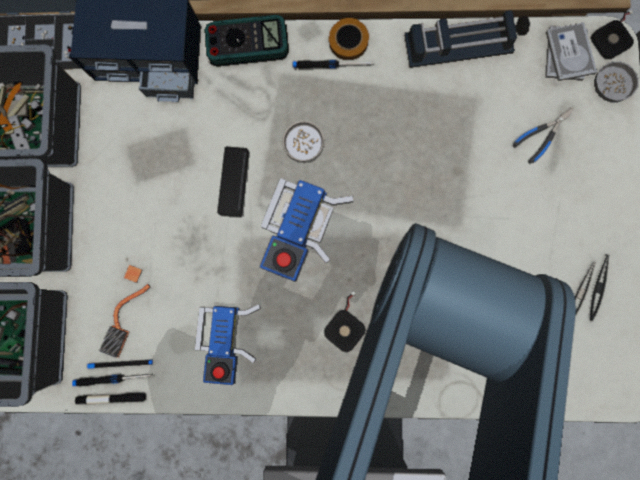

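View pics/s12.png

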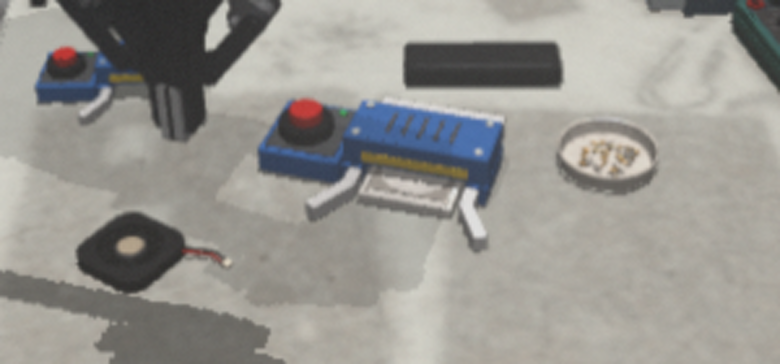

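Top view shows the drive home under the bridge at (298,213), the button up again at (284,259), the bystanders where they were, and the arm clear. I'm handing the job in.

```bash
python3 -c "
from cell import job
print(job.sign_off())"
```

```text
the job is handed in; nothing more can be done
None
```

The drive is home against the end stop and the start button has been pressed and released. I handed the job in at about 19 s of the 58 s allowed; no verdict is reported.

**What I did:** I pushed the drive sideways about 38 mm onto the lane with the part-closed fingers. I then pushed its tail through the mouth and under the bridge until it stopped moving against about 7 N. After backing the fingers away, I pressed the red button with the fingers shut; it read up to 11 N, against 4 N for its spring at full travel, so it was fully down. Then I lifted clear.

**Last checks:**
- **Drive:** it lies flat and, by my estimate, within about 1–2 mm of home along the lane and about 1 mm across it. Its long side is within about 0.02 rad of the lane.
- **Button:** it looks sprung back in both views, but I did not get a measured height for it after release.
- **Bystanders:** the battery pack, fan and screw dish look unmoved in the pictures. I did not measure their positions again at the end.
- **Arm:** it is clear of everything.

**What failed or disagreed:**
- **Final look:** the network missed the drive in the first picture after the press, so that script stopped before the button and bystander measurements. A second picture found the drive.
- **Eraser position:** my fit was about 2 mm off along the lane compared with where the push actually stopped, which is within the calibration error. The top view also showed a thin dark line of about 1 mm between drive and stop, which I took for the stop's visible face or a small gap.

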